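Lock a battery pack in the test cradle

TASK

Take the blue battery pack out of the rack and set it in the test cradle's channel with its brass contacts facing the black terminal block, then slide the orange stop up so the pack is held snug against the terminals and flip the red cam lever fully down to lock the stop. The rack only lets you hold the pack by its ends and the cradle only by its sides, so put it down on the table in between and take it again. Leave the other packs and loose parts where they are.

Things in the scene. Friction and masses are not known exactly. Their poses are not given: they have to be found in the camera images.
- pack_blue: blue battery pack, a box 60 long (its x) x 36 wide (its y) x 40 high (its z), 0.15 to 0.31 kg; origin at the centre of its underside. Two brass contact strips on its -x end, wrapping onto the top; black cap on its +x end. It starts upright in one of the three slots of the rack, its x axis within 0.05 rad of the rack's.
- pack_contacts (a point): point on the blue pack: bottom edge of its brass contact end, 30 mm from the origin along the pack's -x; axes as the pack's
- rack: fixed grey plastic rack, origin at the centre of its underside. Three slots along its x, at y = -46, 0 and 46 mm, one pack in each, standing on a 5 mm floor plate 75 (x) x 150 (y). The slot walls are 6 thick, 42 long (x) and reach to 45 above the table, flush with the packs' tops; a pack has 2 mm free each side. The packs' ends stand about 9 mm out beyond the walls at both ends, so they can be gripped by the ends (60 mm apart) and lifted straight up.
- cradle: fixed test cradle, origin at the centre of its underside; channel along its y. Grey base plate 110 (x) x 215 (y: -93.5 to 121.5) x 12 high. Channel bed 42 wide, its top 24 above the table, with a lip along each side (5 thick, top 6 above the bed), so the 36 mm wide pack has 3 mm free each side. Black terminal block (56 x 26 in plan, top 69 above the table) at the -y end, its contact face at y = -60 looking to +y. The orange stop faces it from +y.
- terminal (a point): foot of the terminal block's contact face, on the channel's centre line at bed height (cradle x=0, y=-60, z=24 mm); axes as the cradle's. The pack's contact end goes against this face.
- stop (a joint): the sliding stop on the channel, 0 to 0.030 m; 0 = widest gap of 80 mm between the stop's face and the terminal face, the gap is 80 mm minus this value; grows as it slides towards the terminal (cradle -y). About 0.020 = up against the 60 mm pack. It starts between 0 and 0.010. It drags with about 5 N when the lever is up and stays where it is left; with the lever down the cam presses a brake shoe on the bed and it is much stiffer.
- stop_face (a point): top of the stop's face towards the pack, on the centre line. The stop's jaw is the orange block behind it (cradle +y): 40 wide (x) x 22 (y) x 45 high, its top 1 mm above this point at 70 mm above the table, free on both sides to be pinched, or pushed. A 14 mm high steel slide joins it to the lever's fork, two steel cheeks 30 mm long (y), 40 over all in x, tops 59.5 above the table; between jaw and fork there are 40 mm of open space. Axes as the cradle's.
- lever (a joint): the red cam lever on the stop, 0 to 1.42 rad; 0 = up (leaning 0.15 rad from vertical away from the pack), 1.42 = fully down, lying level and pointing away from the pack (cradle +y). Starts between 0 and 0.4. Light (about 0.04 N m) at first, the cam bites over the last 0.8 rad (a few newtons at the end), goes over centre at 1.35 and stays down. Counts as locked above 1.25.
- pivot (a point): the lever's hinge axis, which runs along the cradle's x; on the stop, 77 mm from its face along the cradle's +y, 50 mm above the table; moves with the stop; axes as the cradle's
- lever_tip (a point): end of the red lever on its centre line, 80 mm from the hinge axis; the red bar is 18 wide (x) and 8 thick and runs from 10 to 80 mm from the axis
- pack_white: white battery pack, same size as the blue one, to be left alone in the rack; origin at the centre of its underside
- pack_grey: dark grey battery pack, same size, to be left alone in the rack; origin at the centre of its underside
- wheel_a: loose robot wheel lying flat, black tyre and white rim, 60 diameter x 24 high, bystander
- wheel_b: loose robot wheel lying flat, black tyre and yellow rim, 60 diameter x 24 high, bystander
- gearmotor: small grey gear motor lying on the table, 83 x 22 x 24, bystander
- screwdriver: screwdriver lying on the table, 170 long, bystander
- range_sensor: small blue sensor board with two silver cans, 20 x 45 x 24, bystander

How it is judged:
On the way, in this order (a step that is already met when the one before it is completed fails the run):
1. the blue pack stands on the cradle's bed between the lips, contacts towards the terminal block (x of pack_contacts in the frame of terminal between -0.006 and 0.006 m and y of pack_contacts in the frame of terminal between -0.003 and 0.022 m and z of pack_contacts in the frame of terminal between -0.003 and 0.003 m and angle between pack_blue's own z axis and vertical below 0.08 rad and angle between the x axis of pack_blue and the y axis of cradle, either way round below 0.12 rad), for 0.2 s.
2. the stop is slid up so the pack is snug against the terminals, lever still up (x of pack_contacts in the frame of terminal between -0.006 and 0.006 m and y of pack_contacts in the frame of terminal between -0.003 and 0.003 m and z of pack_contacts in the frame of terminal between -0.003 and 0.003 m and angle between pack_blue's own z axis and vertical below 0.08 rad and angle between the x axis of pack_blue and the y axis of cradle, either way round below 0.12 rad and value of joint stop above 0.0175 m and value of joint lever below 0.9 rad), for 0.1 s.
3. the lever is flipped down (value of joint lever above 1.25 rad), for 0.2 s.
At the end, for the whole second after the job is handed in: The blue pack rests upright on the cradle's bed between the lips, its contact end within 3 mm of the terminal face (and within 0.12 rad of square), the gap between stop and terminal is at most 62.5 mm (stop above 0.0175), the lever is down (above 1.25 rad) and all is at rest (x of pack_contacts in the frame of terminal between -0.006 and 0.006 m and y of pack_contacts in the frame of terminal between -0.003 and 0.003 m and z of pack_contacts in the frame of terminal between -0.003 and 0.003 m and angle between pack_blue's own z axis and vertical below 0.08 rad and angle between the x axis of pack_blue and the y axis of cradle, either way round below 0.12 rad and value of joint stop above 0.0175 m and value of joint lever above 1.25 rad and linear speed of pack_blue below 0.02 m/s); the robot touches nothing.
It fails at once if another pack or loose part is moved by more than 30 mm (distance of any of pack_white, pack_grey, wheel_a, wheel_b, gearmotor, screwdriver, range_sensor from where it was at the start of the episode above 0.03 m).
It also fails if it takes over 62 s, if anything falls off the work surface, if the arm or the gripper's body presses on something with over 40 N, if the wrist force passes 120 N, or if a joint passes its speed limit or range.

ROBOT

A 6-joint arm with a two-finger parallel gripper is mounted at the origin on the work surface. World frame = base frame: x ahead of the robot, y to its left, z up, the work surface at z = 0. Lengths are in m, angles in rad, forces in N, time in s.
With the tool pointing down it reaches from about 0.35 to 0.775 m from the base axis. Payload 7.3 kg.
Tool frame: the origin (TCP) lies midway between the tips of the shut fingers; the grasp point (between the pads) lies 19 mm behind it; z points along the fingers, y is the direction in which the jaws open and shut (so a half turn about z gives the same grasp; the last joint's range is limited). The gripper opens to 92 mm and grips with 3 to 60 N. Pads are 19 mm wide; open, the fingers measure 130 mm over their backs; the gripper's body (75 mm by 190 mm) begins 47 mm behind the grasp point.
Start: joints at [-1.427, 0.342, 1.524, -0, 1.275, -0.146], TCP at [0.15, -0.503, 0.227] pointing down, gripper open.
Joint ranges: [-2.53, 2.53], [-0.77, 2.02], [0.04, 2.7], [-1, 4.14], [0.28, 2.66], [-3.11, 3.11]. Speed limits (rad/s): [2.57, 2.57, 3.14, 3.14, 3.14, 3.14].

INTERFACE

Orientations are given as [roll, pitch, yaw] about the fixed x, y, z axes, in that order (R = Rz(yaw) Ry(pitch) Rx(roll)).
In Python, from cell import status, eyes, job gives the robot as it stands.
- The arm moves only by the tool jog_arm, never from a script. Its argument "series" is a list of rows, each a list of 3 entries, a list of its own where there are three numbers: the gripper command: -1 is shut, 1 is fully open, values between are in proportion, then the shift along the tool's x, y, z in m, then the turn, a rotation vector about the tool's x, y, z in rad. In form: [[grip, [x, y, z], [ax, ay, az]], ...]. A call has 1 to 12 rows; each row is the pose to reach, as a shift and turn from the pose commanded when the call began, along the tool's axes at that moment; what a row does not reach only later rows make up. A row lasts 1/12 s, in which the tool goes at most 41.7 mm and 7.16 degrees, less where a joint would pass 70% of its speed; a pose out of reach is approached as far as the arm can. A call with a gripper value outside its range is refused whole. The fingers move at their own pace and stop on an object; "squeeze" is the grip in N (left out, the last holds). Time passes only in rows, so rows that repeat a pose let the fingers close. It gives the time, the measured TCP pose, the force and the opening at its end, in the units of the state.
- status.observe(): the state, without advancing time (a new reading comes with each control period).
- eyes.read_camera(name): name is "scene" or "top"; returns a dict with "img" (480x640x3 uint8, red, green, blue), "range_z" (480x640 float32, m along the optical axis (not along the pixel's ray), 0 where there is no reading), "camera_matrix" (3x3 intrinsics, pixels), "k1" (the pictures are not rectified: a ray, as slopes to the right and down, at radius r is drawn at 1 + k1 r^2 times it, then the intrinsics apply), "T" (4x4, takes a point from camera to world coordinates). Camera axes: x right, y down, z forward; pixel columns grow to the right and rows downward; lengths in m; the calibration is good to about 2 mm. A picture is of the moment at which its call begins.
- job.hand_in(): hands the job in, once; it reports no verdict.
The state is a dict: "time": time; "qpos": joint angles; "qvel": joint speeds; "joint_efforts": joint torques, N m; "tool_pos": TCP position; "tool_rot": TCP orientation; "contact_force": force on the tool from outside, world axes, zero at the start; "torque": the same for the moment, N m; "opening": finger opening in m.
Only numpy, scipy, OpenCV 4.12 (cv2) and the standard library are available. Lean on these libraries where they do the work, as an engineer would, in place of code of your own. Each camera call takes 0.05 s, during which the arm holds its last target.

## Working session

There is one attempt and no reset: what is moved stays moved. The work goes in short steps, Python scripts to look and compute and a tool call to move; the robot and the scene stay as the last step left them, time stands still between calls to the robot, and variables do not carry over. Pictures are saved under pics/ and viewed, and the job is handed in when it is done.

Besides the shell and the picture viewer there is one more tool, called after "Emit:" in YAML: its name, and indented under it one key for each argument. jog_arm: Moves the arm, as the interface text tells. Its arguments: {"type":"object","properties":{"series":{"type":"array","items":{"type":"array"}},"squeeze":{"type":"number"}},"required":["series"]}

```bash
mkdir -p pics; ls; python3 - <<'E'
from cell import status, eyes, job
import cv2,numpy as np
print(status.observe())
for n in("scene","top"):
    d=eyes.read_camera(n); cv2.imwrite(f"pics/{n}0.png",d["img"][:,:,::-1]); np.savez(f"{n}0.npz",**d)
    print(n,d["camera_matrix"],d["k1"],d["T"])
E
```

```text
pics
{'time': 0.0, 'qpos': array([-1.42698527e+00,  3.42730113e-01,  1.52502091e+00,  1.07282598e-05,
        1.27538402e+00, -1.45997004e-01]), 'qvel': array([ 7.96314007e-04, -7.63376880e-04,  8.56066824e-04,  1.56582916e-03,
        1.13723528e-04,  1.82174295e-05]), 'joint_efforts': array([-2.33588280e-04, -4.31241846e+01, -2.44215792e+01,  7.16972211e-02,
        5.60295198e-02, -1.17607719e-04]), 'tool_pos': array([ 0.14999579, -0.50269467,  0.22603977]), 'tool_rot': array([-3.14006817e+00, -2.34533584e-04,  2.89804749e-01]), 'contact_force': array([-0.5607719 , -0.63884171,  0.08071462]), 'torque': array([ 0.01303744,  0.02226709, -0.01958277]), 'opening': 0.09185875557783256}
scene [[444.65826008   0.         314.60436633]
 [  0.         444.65826008 238.99665221]
 [  0.           0.           1.        ]] 0.017707326630545306 [[ 1.35802523e-02  8.29511062e-01 -5.58325151e-01  1.04999112e+00]
 [ 9.99862364e-01 -1.65875838e-02 -3.24544076e-04 -7.68657428e-02]
 [-9.53047813e-03 -5.58243898e-01 -8.29622155e-01  7.84676431e-01]
 [ 0.00000000e+00  0.00000000e+00  0.00000000e+00  1.00000000e+00]]
top [[607.10000135   0.         320.28117458]
 [  0.         607.10000135 229.17935208]
 [  0.           0.           1.        ]] -0.030195502329576233 [[ 0.0536052  -0.97395202  0.22032689  0.28237953]
 [-0.99853601 -0.05388093  0.00476237 -0.07370532]
 [ 0.0072331  -0.22025962 -0.97541447  1.39132201]
 [ 0.          0.          0.          1.        ]]
```

View pics/scene0.png

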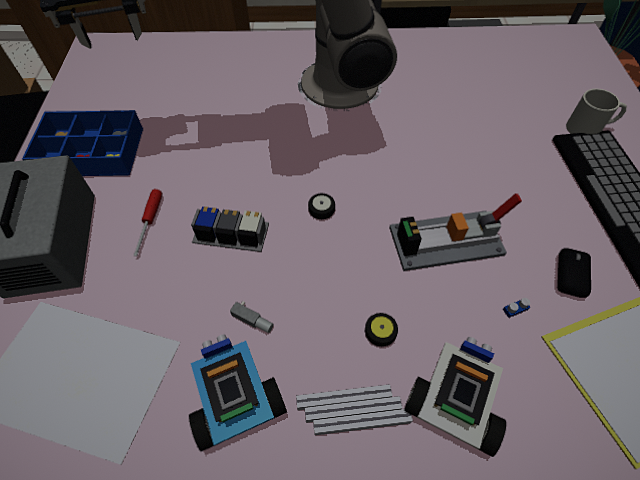

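View pics/top0.png

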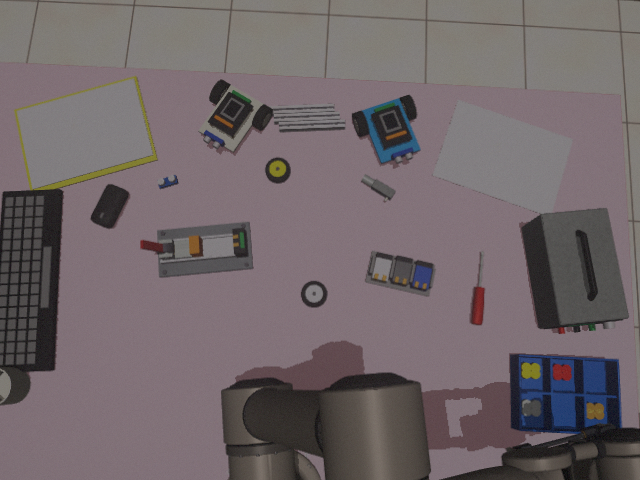

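The top view shows the rack at about (400,272), with the blue pack in its right slot at (423,276), and the cradle at about (205,250), terminal on the right at (240,242). I'll enlarge both.

```bash
cat > h.py <<'E'
import numpy as np,cv2
def ray(d,u,v):
    K=d["camera_matrix"];k1=float(d["k1"])
    x=(u-K[0,2])/K[0,0];y=(v-K[1,2])/K[1,1];X,Y=x,y
    for _ in range(10):
        s=1+k1*(X*X+Y*Y);X=x/s;Y=y/s
    return np.array([X,Y,1.0])
def onz(d,u,v,z):
    T=d["T"];r=T[:3,:3]@ray(d,u,v);return T[:3,3]+r*(z-T[2,3])/r[2]
def dep(d,u,v):
    Z=d["range_z"][int(round(v)),int(round(u))];T=d["T"];return T[:3,3]+T[:3,:3]@(ray(d,u,v)*Z)
def proj(d,p):
    T=d["T"];q=T[:3,:3].T@(np.asarray(p)-T[:3,3]);x,y=q[0]/q[2],q[1]/q[2];s=1+float(d["k1"])*(x*x+y*y)
    K=d["camera_matrix"];return np.array([K[0,0]*x*s+K[0,2],K[1,1]*y*s+K[1,2]])
def crop(img,u0,v0,w,h,f,name):
    c=cv2.resize(img[v0:v0+h,u0:u0+w,::-1],None,fx=f,fy=f,interpolation=cv2.INTER_CUBIC);cv2.imwrite("pics/"+name,c)
E
python3 - <<'E'
from h import *
t=np.load("top0.npz");s=np.load("scene0.npz")
crop(t["img"],360,240,80,60,10,"t_rack.png");crop(t["img"],130,212,130,75,6,"t_cr.png")
crop(s["img"],185,195,90,60,8,"s_rack.png");crop(s["img"],385,185,140,90,5,"s_cr.png")
E
```

```text
(no output)
```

View pics/t_rack.png

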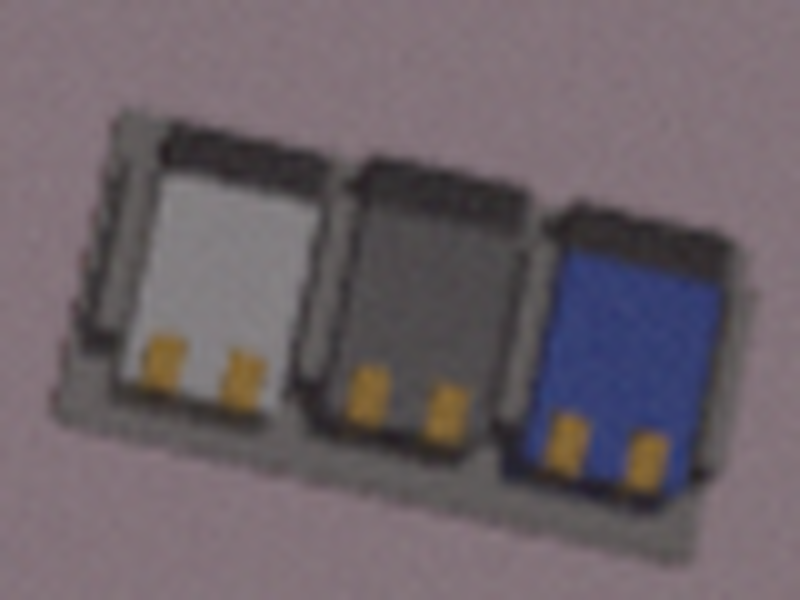

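View pics/t_cr.png

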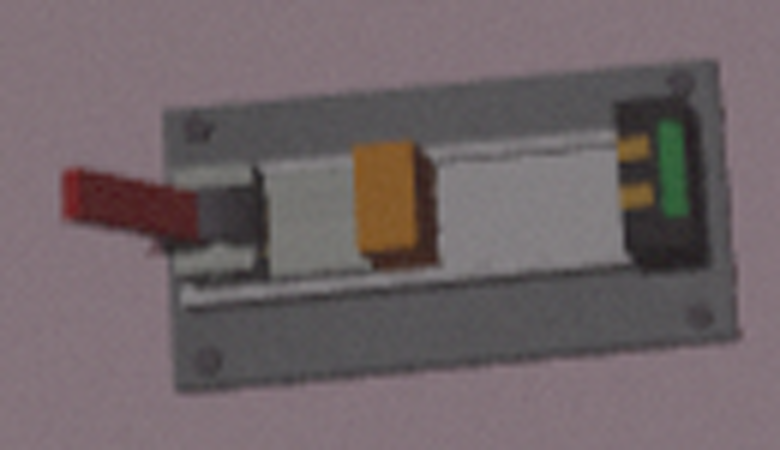

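View pics/s_rack.png

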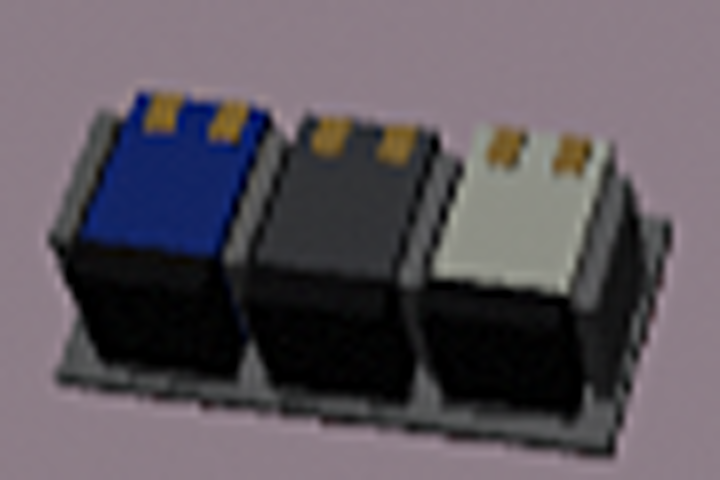

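View pics/s_cr.png

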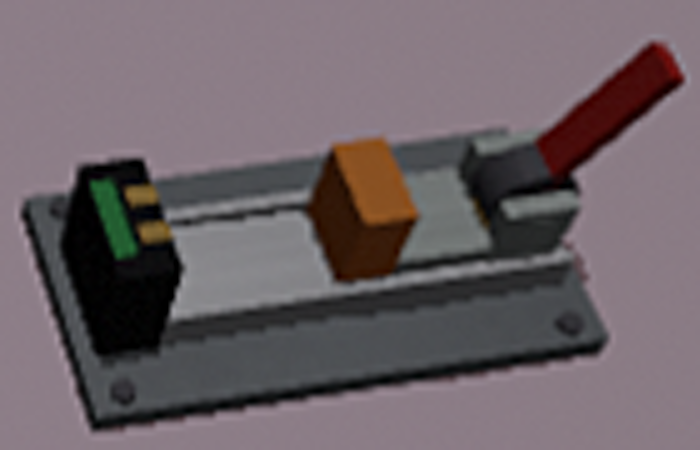

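```bash
cat > fit.py <<'E'
from h import *
from scipy.optimize import least_squares
t=np.load("top0.npz");s=np.load("scene0.npz")
O={'tr':(t,360,240,10),'tc':(t,130,212,6),'sr':(s,185,195,8),'sc':(s,385,185,5)}
def px(o,p): d,u0,v0,f=O[o];return d,np.array([u0+(p[0]+.5)/f-.5,v0+(p[1]+.5)/f-.5])
def fit(obs,x0,loss='soft_l1'):
    L=[(*px(o,p),np.array(m)/1000.) for o,p,m in obs]
    def W(x,m): c,q=np.cos(x[2]),np.sin(x[2]);return [x[0]+c*m[0]-q*m[1],x[1]+q*m[0]+c*m[1],m[2]]
    f=lambda x:np.concatenate([proj(d,W(x,m))-p for d,p,m in L])
    r=least_squares(f,x0,loss=loss);print(np.round(r.x,4),"\n",np.round(f(r.x).reshape(-1,2),1).tolist());return r.x
print("rack");R=fit([('tr',(122,108),(37.5,75,5)),('tr',(55,420),(-37.5,75,5)),('tr',(690,560),(-37.5,-75,5)),
 ('sr',(612,450),(37.5,75,5)),('sr',(58,378),(37.5,-75,5)),('sr',(672,220),(-37.5,75,5))],[.45,-.2,-.2])
print("blue");B=fit([('tr',(572,208),(30,18,45)),('tr',(742,240),(30,-18,45)),('tr',(690,488),(-30,-18,45)),('tr',(522,458),(-30,18,45)),
 ('sr',(138,92),(-30,-18,45)),('sr',(270,110),(-30,18,45))],[.45,-.25,-.2])
c,q=np.cos(R[2]),np.sin(R[2]);dd=B[:2]-R[:2];print("blue in rack",c*dd[0]+q*dd[1],-q*dd[0]+c*dd[1])
print("depth blue top",dep(t,423,274), dep(s,207,218))
# cradle: +y image left -> yaw ~0
print("cradle");C=fit([('tc',(165,108),(55,121.5,12)),('tc',(716,62),(55,-93.5,12)),('tc',(738,335),(-55,-93.5,12)),('tc',(178,385),(-55,121.5,12)),
 ('sc',(25,200),(-55,-93.5,12)),('sc',(92,415),(55,-93.5,12)),('sc',(605,342),(55,121.5,12)),('sc',(510,130),(-55,121.5,12))],[.5,.2,0])
print("stop(origin centre jaw top)");S=fit([('tc',(353,143),(20,11,70)),('tc',(412,140),(20,-11,70)),('tc',(415,248),(-20,-11,70)),('tc',(358,252),(-20,11,70)),
 ('sc',(333,145),(-20,-11,70)),('sc',(383,138),(-20,11,70)),('sc',(415,213),(20,11,70)),('sc',(362,222),(20,-11,70))],[.5,.2,0])
c,q=np.cos(C[2]),np.sin(C[2]);dd=S[:2]-C[:2];print("stop in cradle",c*dd[0]+q*dd[1],-q*dd[0]+c*dd[1])
E
python3 fit.py
```

```text
rack
[ 0.5028 -0.2563 -0.1688] 
 [[-0.2, -0.3], [-0.1, -0.2], [0.4, 0.2], [0.1, -0.1], [-0.2, -0.0], [0.2, -0.2]]
blue
[ 0.4958 -0.3019 -0.1721] 
 [[0.6, -0.8], [-0.7, -0.4], [-0.5, 0.7], [0.5, 0.1], [-0.0, -0.1], [-0.0, -0.3]]
blue in rack 0.0007726831724443693 -0.046099042359912495
depth blue top [ 0.49691712 -0.30311728  0.04154127] [ 0.49614955 -0.29927684  0.04621533]
cradle
[0.5354 0.1839 0.1448] 
 [[0.2, -0.1], [0.5, -0.5], [-0.0, 0.4], [-0.4, 0.4], [-0.1, -0.6], [0.3, 0.4], [0.6, 0.1], [-0.5, 0.1]]
stop(origin centre jaw top)
[0.5308 0.2106 0.1267] 
 [[0.4, 0.6], [0.4, 0.4], [0.5, 0.0], [0.0, 0.0], [-0.2, -0.3], [0.5, -0.2], [0.7, 0.8], [0.4, 0.4]]
stop in cradle -0.0007863118867504596 0.027099276992755623
```

```bash
cat > go.py <<'E'
import sys,numpy as np
from scipy.spatial.transform import Rotation as Ro
from cell import status
def delta(pos,yaw):
    s=status.observe();R=Ro.from_euler('xyz',s["tool_rot"])
    Rt=Ro.from_euler('xyz',[np.pi,0,yaw])
    d=R.inv().apply(np.array(pos)-s["tool_pos"]);r=(R.inv()*Rt).as_rotvec()
    print("t",round(s["time"],2),"now",np.round(s["tool_pos"],4),np.round(s["tool_rot"],4),"F",np.round(s["contact_force"],1),"open",round(s["opening"],4))
    print("shift",np.round(d,4),"turn",np.round(r,4))
if __name__=="__main__":
    a=[float(x) for x in sys.argv[1:]];delta(a[:3],a[3])
E
python3 go.py 0.496 -0.302 0.12 1.40
python3 - <<'E'
from h import *
t=np.load("top0.npz")
print("wheel_a",onz(t,314,293,.024),"wheel_b",onz(t,278,170,.024),"motor",onz(t,378,187,.02),"screw",onz(t,479,290,.02))
E
```

```text
t 0.1 now [ 0.15   -0.5027  0.2261] [-3.1403e+00 -2.0000e-04  2.8980e-01] F [-0.6  0.2  0. ] open 0.0918
shift [ 0.3889 -0.0933  0.1063] turn [-1.1000e-03 -9.0000e-04 -1.1102e+00]
wheel_a [ 0.4430542  -0.06079294  0.024     ] wheel_b [0.72873657 0.04031421 0.024     ] motor [ 0.70134542 -0.19729392  0.02      ] screw [ 0.47048072 -0.43501447  0.02      ]
```

Emit:
jog_arm:
  series:
    - [1,[0.389,-0.093,0.106],[0,0,-1.11]]
    - [1,[0.389,-0.093,0.106],[0,0,-1.11]]
    - [1,[0.389,-0.093,0.106],[0,0,-1.11]]
    - [1,[0.389,-0.093,0.106],[0,0,-1.11]]
    - [1,[0.389,-0.093,0.106],[0,0,-1.11]]
    - [1,[0.389,-0.093,0.106],[0,0,-1.11]]
    - [1,[0.389,-0.093,0.106],[0,0,-1.11]]
    - [1,[0.389,-0.093,0.106],[0,0,-1.11]]
    - [1,[0.389,-0.093,0.106],[0,0,-1.11]]
    - [1,[0.389,-0.093,0.106],[0,0,-1.11]]
    - [1,[0.389,-0.093,0.106],[0,0,-1.11]]
    - [1,[0.389,-0.093,0.106],[0,0,-1.11]]
  squeeze: 25

```text
time: 1.1
tool_pos: [0.4971, -0.301, 0.1193]
tool_rot: [-3.139, -0.001, 1.403]
contact_force: [0.4, 0.1, -0.2]
opening: 0.0915
```

```bash
python3 go.py 0.496 -0.302 0.12 1.40;python3 go.py 0.496 -0.302 0.011 1.40
```

```text
t 1.1 now [ 0.4971 -0.301   0.1193] [-3.1394e+00 -1.1000e-03  1.4034e+00] F [ 0.4  0.1 -0.2] open 0.0915
shift [-0.0012 -0.0009 -0.0007] turn [-0.0022 -0.0011  0.0034]
t 1.1 now [ 0.4971 -0.301   0.1193] [-3.1394e+00 -1.1000e-03  1.4034e+00] F [ 0.4  0.1 -0.2] open 0.0915
shift [-0.0013 -0.0007  0.1083] turn [-0.0022 -0.0011  0.0034]
```

Emit:
jog_arm:
  series:
    - [1,[-0.001,-0.001,0.03],[0,0,0]]
    - [1,[-0.001,-0.001,0.06],[0,0,0]]
    - [1,[-0.001,-0.001,0.085],[0,0,0]]
    - [1,[-0.001,-0.001,0.1],[0,0,0]]
    - [1,[-0.001,-0.001,0.108],[0,0,0]]
    - [1,[-0.001,-0.001,0.108],[0,0,0]]

```text
time: 1.6
tool_pos: [0.4935, -0.3039, 0.0113]
tool_rot: [-3.139, -0.001, 1.398]
contact_force: [-0.0, -0.1, -0.1]
opening: 0.0919
```

```bash
python3 go.py 0.496 -0.302 0.011 1.40; python3 - <<'E'
from h import *
from cell import eyes
d=eyes.read_camera("scene");crop(d["img"],160,120,140,140,4,"s1.png")
E
```

```text
t 1.6 now [ 0.4935 -0.3039  0.0113] [-3.1387e+00 -1.3000e-03  1.3983e+00] F [-0.  -0.1 -0.1] open 0.0919
shift [0.0023 0.0022 0.0003] turn [-0.0029 -0.0013 -0.0017]
```

View pics/s1.png

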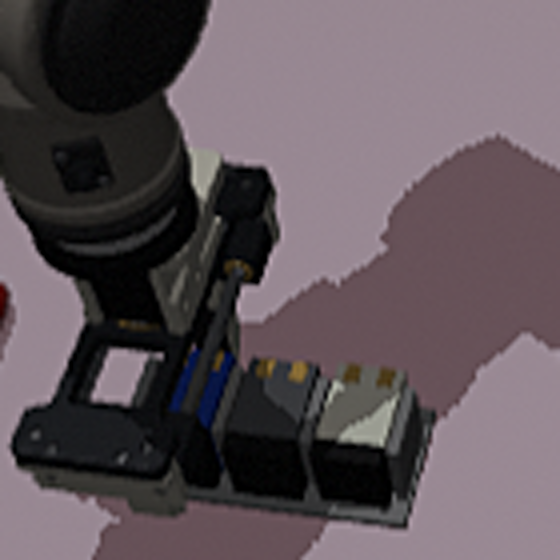

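The fingers straddle the blue pack, one at the cap end around crop (100,440) and one behind. I'll correct by 2 mm and grip.

Emit:
jog_arm:
  series:
    - [1,[0.002,0.002,0],[0,0,0]]
    - [1,[0.002,0.002,0],[0,0,0]]
    - [-1,[0.002,0.002,0],[0,0,0]]
    - [-1,[0.002,0.002,0],[0,0,0]]
    - [-1,[0.002,0.002,0],[0,0,0]]
    - [-1,[0.002,0.002,0],[0,0,0]]
    - [-1,[0.002,0.002,0],[0,0,0]]
    - [-1,[0.002,0.002,0],[0,0,0]]
    - [-1,[0.002,0.002,0],[0,0,0]]
    - [-1,[0.002,0.002,0],[0,0,0]]
  squeeze: 25

```text
time: 2.48
tool_pos: [0.4971, -0.3019, 0.0128]
tool_rot: [-3.141, -0.0, 1.4]
contact_force: [-1.7, 0.4, 2.0]
opening: 0.0597
```

```bash
python3 go.py 0.496 -0.302 0.011 1.40
```

```text
t 2.48 now [ 0.4971 -0.3019  0.0128] [-3.1410e+00 -1.0000e-04  1.3999e+00] F [-1.7  0.4  2. ] open 0.0597
shift [-0.0002 -0.0011  0.0018] turn [-0.0006 -0.0001 -0.0001]
```

Gripped at 59.7 mm, which matches the 60 mm pack length. Lifting straight up.

Emit:
jog_arm:
  series:
    - [-1,[0,0,-0.01],[0,0,0]]
    - [-1,[0,0,-0.025],[0,0,0]]
    - [-1,[0,0,-0.04],[0,0,0]]
    - [-1,[0,0,-0.06],[0,0,0]]
    - [-1,[0,0,-0.08],[0,0,0]]
    - [-1,[0,0,-0.1],[0,0,0]]
    - [-1,[0,0,-0.1],[0,0,0]]
    - [-1,[0,0,-0.1],[0,0,0]]

```text
time: 3.15
tool_pos: [0.4979, -0.3023, 0.1136]
tool_rot: [3.139, 0.001, 1.4]
contact_force: [-0.5, 0.6, -2.2]
opening: 0.0598
```

```bash
python3 go.py 0.58 -0.04 0.12 3.287; python3 - <<'E'
from h import *
from cell import eyes
d=eyes.read_camera("scene");crop(d["img"],160,100,140,140,4,"s2.png")
E
```

```text
t 3.15 now [ 0.4979 -0.3023  0.1136] [3.1393e+00 1.2000e-03 1.3998e+00] F [-0.5  0.6 -2.2] open 0.0598
shift [ 0.2725  0.0363 -0.0067] turn [ 4.0000e-04  3.0000e-03 -1.8872e+00]
```

View pics/s2.png

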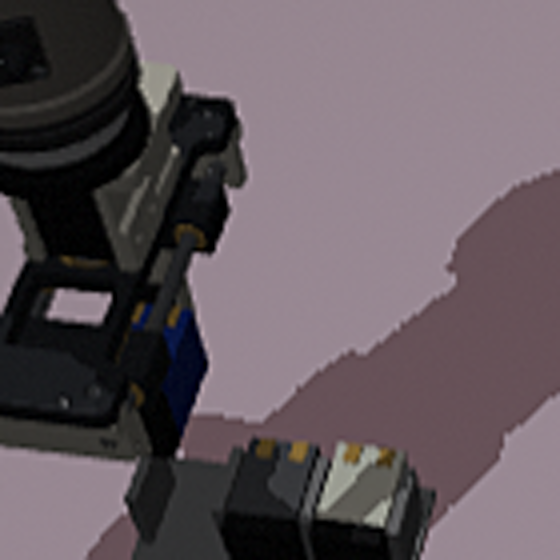

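Emit:
jog_arm:
  series:
    - [-1,[0.03,0.004,-0.007],[0,0,-0.1]]
    - [-1,[0.06,0.008,-0.007],[0,0,-0.22]]
    - [-1,[0.09,0.012,-0.007],[0,0,-0.34]]
    - [-1,[0.12,0.016,-0.007],[0,0,-0.46]]
    - [-1,[0.15,0.02,-0.007],[0,0,-0.58]]
    - [-1,[0.18,0.024,-0.007],[0,0,-0.7]]
    - [-1,[0.21,0.028,-0.007],[0,0,-0.82]]
    - [-1,[0.24,0.032,-0.007],[0,0,-0.94]]
    - [-1,[0.26,0.035,-0.007],[0,0,-1.06]]
    - [-1,[0.272,0.036,-0.007],[0,0,-1.18]]
    - [-1,[0.272,0.036,-0.007],[0,0,-1.3]]
    - [-1,[0.272,0.036,-0.007],[0,0,-1.42]]

```text
time: 4.2
tool_pos: [0.5783, -0.0387, 0.1175]
tool_rot: [-3.141, -0.004, 2.828]
contact_force: [-0.2, -0.2, -2.8]
opening: 0.0601
```

```bash
python3 go.py 0.58 -0.04 0.12 3.287
```

```text
t 4.2 now [ 0.5783 -0.0387  0.1175] [-3.1412 -0.0036  2.8276] F [-0.2 -0.2 -2.8] open 0.0601
shift [-0.002  -0.0007 -0.0025] turn [ 4.000e-04 -3.600e-03 -4.594e-01]
```

Emit:
jog_arm:
  series:
    - [-1,[-0.002,-0.001,0],[0,0,-0.12]]
    - [-1,[-0.002,-0.001,0.02],[0,0,-0.24]]
    - [-1,[-0.002,-0.001,0.04],[0,0,-0.36]]
    - [-1,[-0.002,-0.001,0.06],[0,0,-0.46]]
    - [-1,[-0.002,-0.001,0.08],[0,0,-0.46]]
    - [-1,[-0.002,-0.001,0.095],[0,0,-0.46]]
    - [-1,[-0.002,-0.001,0.1],[0,0,-0.46]]
    - [-1,[-0.002,-0.001,0.1],[0,0,-0.46]]

```text
time: 4.87
tool_pos: [0.5789, -0.0413, 0.017]
tool_rot: [3.14, -0.005, -3.003]
contact_force: [-0.1, 0.1, -2.1]
opening: 0.0597
```

```bash
python3 go.py 0.58 -0.04 0.008 3.287
```

```text
t 4.87 now [ 0.5789 -0.0413  0.017 ] [ 3.1398 -0.0052 -3.0035] F [-0.1  0.1 -2.1] open 0.0597
shift [-0.0014  0.0011  0.009 ] turn [ 0.0018 -0.0051 -0.0073]
```

Emit:
jog_arm:
  series:
    - [-1,[0,0,0.004],[0.002,-0.005,-0.007]]
    - [-1,[0,0,0.006],[0.002,-0.005,-0.007]]
    - [-1,[0,0,0.008],[0.002,-0.005,-0.007]]
    - [-1,[0,0,0.009],[0.002,-0.005,-0.007]]
    - [-1,[0,0,0.009],[0.002,-0.005,-0.007]]

```text
time: 5.28
tool_pos: [0.5809, -0.0418, 0.011]
tool_rot: [-3.139, 0.006, -2.996]
contact_force: [-0.2, 0.2, -2.5]
opening: 0.0601
```

Emit:
jog_arm:
  series:
    - [-1,[0,0,0.002],[0,0,0]]
    - [-1,[0,0,0.003],[0,0,0]]
    - [-1,[0,0,0.003],[0,0,0]]

```text
time: 5.53
tool_pos: [0.5809, -0.0417, 0.0079]
tool_rot: [-3.139, 0.005, -2.996]
contact_force: [-1.0, 0.1, -2.6]
opening: 0.0601
```

Emit:
jog_arm:
  series:
    - [-1,[0,0,0.001],[0,-0.005,0]]
    - [-1,[0,0,0.001],[0,-0.005,0]]

```text
time: 5.7
tool_pos: [0.5812, -0.0417, 0.0078]
tool_rot: [-3.139, 0.011, -2.996]
contact_force: [-1.4, 0.1, 4.8]
opening: 0.06
```

The upward force shows the pack is on the table. Releasing and rising.

Emit:
jog_arm:
  series:
    - [1,[0,0,0],[0,0,0]]
    - [1,[0,0,0],[0,0,0]]
    - [1,[0,0,0],[0,0,0]]
    - [1,[0,0,0],[0,0,0]]
    - [1,[0,0,-0.02],[0,0,0]]
    - [1,[0,0,-0.05],[0,0.01,0]]
    - [1,[0,0,-0.09],[0,0.01,0.12]]
    - [1,[0,0,-0.11],[0,0.01,0.24]]
    - [1,[0,0,-0.11],[0,0.01,0.36]]
    - [1,[0,0,-0.11],[0,0.01,0.48]]
    - [1,[0,0,-0.11],[0,0.01,0.6]]
    - [1,[0,0,-0.11],[0,0.01,0.72]]

```text
time: 6.7
tool_pos: [0.5796, -0.0417, 0.1168]
tool_rot: [3.14, -0.0, 2.561]
contact_force: [-0.8, -0.9, -0.3]
opening: 0.0919
```

```bash
python3 go.py 0.58 -0.041 0.11 1.716; python3 - <<'E'
from h import *
from cell import eyes
d=eyes.read_camera("scene");np.savez("scene1.npz",**d);p=proj(d,[.58,-.041,.03]);print(p)
crop(d["img"],int(p[0])-70,int(p[1])-50,140,100,5,"s3.png")
d=eyes.read_camera("top");np.savez("top1.npz",**d);p=proj(d,[.58,-.041,.03]);print(p)
crop(d["img"],int(p[0])-60,int(p[1])-40,120,80,6,"t3.png")
E
```

```text
t 6.7 now [ 0.5796 -0.0417  0.1168] [ 3.1399e+00 -1.0000e-04  2.5608e+00] F [-0.8 -0.9 -0.3] open 0.0919
shift [0.0001 0.0007 0.0068] turn [ 1.500e-03 -8.000e-04  8.448e-01]
[332.95763378 254.42962241]
[308.71507226 232.75765991]
```

View pics/s3.png

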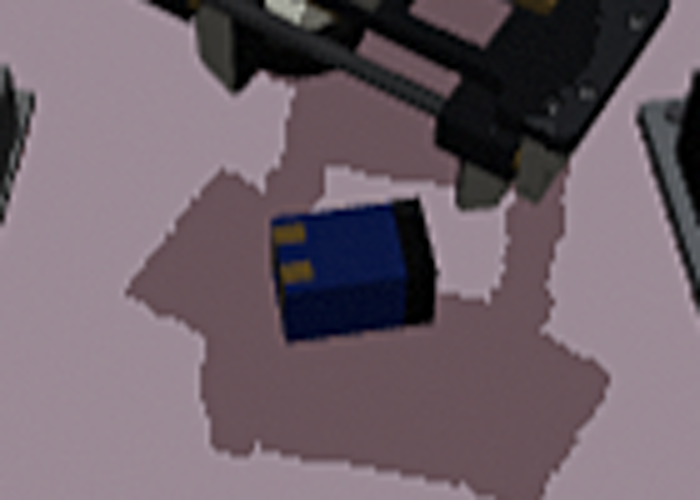

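View pics/t3.png

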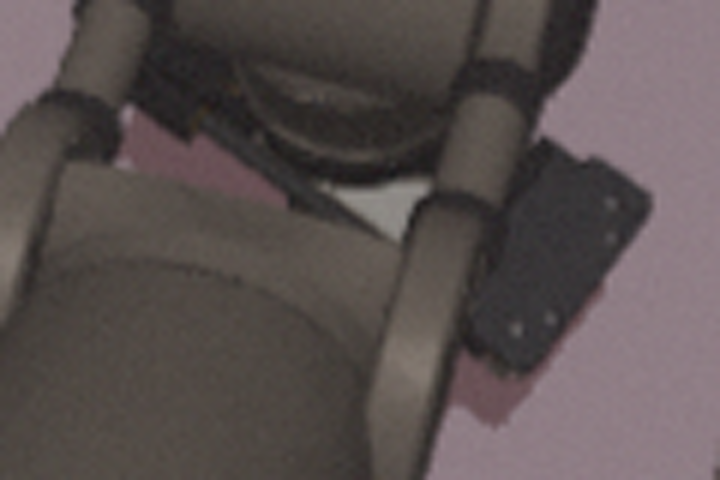

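```bash
cat > f3.py <<'E'
import fit as F
from h import *
s=np.load("scene1.npz");F.O['s3']=(s,262,204,5)
print("BLUE TABLE")
F.fit([('s3',(271,217),(-30,18,40)),('s3',(283,288),(-30,-18,40)),('s3',(418,198),(30,18,40)),('s3',(436,276),(30,-18,40)),('s3',(289,342),(-30,-18,0)),('s3',(434,322),(30,-18,0))],[.58,-.04,1.7])
E
python3 f3.py | sed -n '/BLUE/,$p'
```

```text
BLUE TABLE
[ 0.5813 -0.0426  1.6986] 
 [[0.2, -0.4], [0.4, 0.8], [0.4, -0.2], [0.1, -0.7], [-0.7, 0.1], [-0.6, 0.4]]
```

Pack stands upright on the table. Camera fit (0.581,-0.043), which agrees with the arm's reading. Finishing the turn, then I'll take it by the sides.

Emit:
jog_arm:
  series:
    - [1,[0,0,0.007],[0,0,0.12]]
    - [1,[0,0,0.007],[0,0,0.24]]
    - [1,[0,0,0.007],[0,0,0.36]]
    - [1,[0,0,0.007],[0,0,0.48]]
    - [1,[0,0,0.007],[0,0,0.6]]
    - [1,[0,0,0.007],[0,0,0.72]]
    - [1,[0,0,0.007],[0,0,0.84]]
    - [1,[0,0,0.007],[0,0,0.845]]
    - [1,[0,0,0.007],[0,0,0.845]]
    - [1,[0,0,0.007],[0,0,0.845]]
    - [1,[0,0,0.007],[0,0,0.845]]

```text
time: 7.72
tool_pos: [0.5796, -0.0417, 0.1097]
tool_rot: [3.141, -0.001, 1.725]
contact_force: [0.7, -0.2, 0.3]
opening: 0.0919
```

```bash
python3 go.py 0.581 -0.042 0.011 1.712
```

```text
t 7.72 now [ 0.5796 -0.0417  0.1097] [ 3.1408e+00 -1.3000e-03  1.7253e+00] F [ 0.7 -0.2  0.3] open 0.0919
shift [-0.0007  0.0012  0.0987] turn [ 0.0008 -0.0013  0.0133]
```

Emit:
jog_arm:
  series:
    - [1,[-0.001,0.001,0.03],[0,0,0.01]]
    - [1,[-0.001,0.001,0.06],[0,0,0.01]]
    - [1,[-0.001,0.001,0.085],[0,0,0.01]]
    - [1,[-0.001,0.001,0.096],[0,0,0.01]]
    - [1,[-0.001,0.001,0.098],[0,0,0.01]]
    - [1,[-0.001,0.001,0.098],[0,0,0.01]]
    - [1,[-0.001,0.001,0.098],[0,0,0.01]]

```text
time: 8.3
tool_pos: [0.5819, -0.0425, 0.013]
tool_rot: [3.139, -0.001, 1.713]
contact_force: [0.8, 0.3, 0.6]
opening: 0.0915
```

```bash
python3 go.py 0.581 -0.042 0.011 1.712
```

```text
t 8.3 now [ 0.5819 -0.0425  0.013 ] [ 3.1386e+00 -5.0000e-04  1.7125e+00] F [0.8 0.3 0.6] open 0.0915
shift [ 0.0007 -0.0008  0.002 ] turn [ 0.003  -0.0005  0.0005]
```

Down to 0.011–0.012, then closing.

Emit:
jog_arm:
  series:
    - [0,[0,-0.001,0.001],[0,0,0]]
    - [-1,[0,-0.001,0.001],[0,0,0]]
    - [-1,[0,-0.001,0.001],[0,0,0]]
    - [-1,[0,-0.001,0.001],[0,0,0]]
    - [-1,[0,-0.001,0.001],[0,0,0]]
    - [-1,[0,-0.001,0.001],[0,0,0]]
    - [-1,[0,-0.001,0.001],[0,0,0]]
    - [-1,[0,-0.001,0.001],[0,0,0]]
    - [-1,[0,-0.001,0.001],[0,0,0]]
  squeeze: 25

```text
time: 9.05
tool_pos: [0.5799, -0.0425, 0.0107]
tool_rot: [3.141, -0.001, 1.712]
contact_force: [1.3, -0.4, -0.0]
opening: 0.0366
```

```bash
python3 go.py 0.581 -0.042 0.011 1.712
```

```text
t 9.05 now [ 0.5799 -0.0425  0.0107] [ 3.1407e+00 -1.3000e-03  1.7118e+00] F [ 1.3 -0.4 -0. ] open 0.0366
shift [ 0.0003  0.0011 -0.0003] turn [ 0.0009 -0.0013 -0.0002]
```

```bash
cat > ov.py <<'E'
from h import *
C=np.array([.5354,.1839,.1448])
def W(m):
    c,q=np.cos(C[2]),np.sin(C[2]);m=np.array(m)/1000;return [C[0]+c*m[0]-q*m[1],C[1]+q*m[0]+c*m[1],m[2]]
L=[[(sx*x,-60,z),(sx*x,121.5,z)] for sx in(1,-1) for x,z in((21,30),(26,30))]
L+=[[(-28,-60,69),(28,-60,69)],[(28,-60,69),(28,-86,69)],[(28,-86,69),(-28,-86,69)],[(-28,-86,69),(-28,-60,69)]]
L+=[[(-20,16,70),(20,16,70)],[(-20,38,70),(20,38,70)],[(-20,16,70),(-20,38,70)],[(20,16,70),(20,38,70)]]
for n,(u0,v0,w,h,f) in {"top0":(130,212,130,75,6),"scene0":(385,185,140,90,5)}.items():
    d=np.load(n+".npz");im=cv2.resize(d["img"][v0:v0+h,u0:u0+w,::-1],None,fx=f,fy=f,interpolation=cv2.INTER_CUBIC)
    im=cv2.convertScaleAbs(im,alpha=1.5)
    for a,b in L:
        p=[tuple(int(round(x)) for x in ((proj(d,W(m))-[u0,v0]+.5)*f-.5)) for m in(a,b)]
        cv2.line(im,p[0],p[1],(0,255,0),1)
    cv2.imwrite("pics/ov_"+n+".png",im)
E
python3 ov.py
```

```text
(no output)
```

View pics/ov_top0.png

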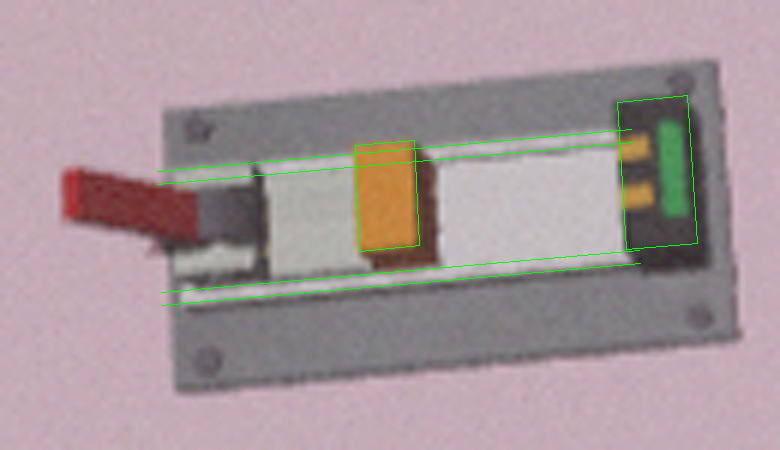

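View pics/ov_scene0.png

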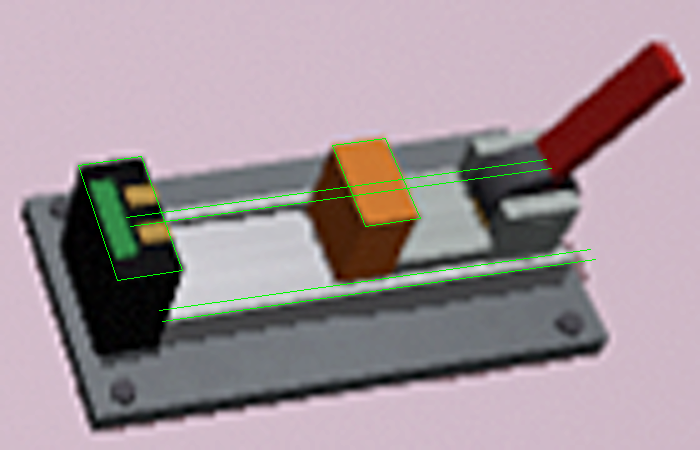

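Emit:
jog_arm:
  series:
    - [-1,[0,0,-0.03],[0,0,0]]
    - [-1,[0,0,-0.06],[0,0,0]]
    - [-1,[0,0,-0.09],[0,0,0]]
    - [-1,[0,0,-0.1],[0,0,0]]
    - [-1,[0,0,-0.1],[0,0,0]]

```text
time: 9.47
tool_pos: [0.5813, -0.0429, 0.1132]
tool_rot: [3.136, 0.0, 1.712]
contact_force: [0.9, -0.9, -2.3]
opening: 0.0358
```

```bash
python3 go.py 0.5388 0.1603 0.11 1.7156
```

```text
t 9.47 now [ 0.5813 -0.0429  0.1132] [3.1358e+00 5.0000e-04 1.7118e+00] F [ 0.9 -0.9 -2.3] open 0.0358
shift [ 0.2072 -0.0135  0.003 ] turn [ 0.0058  0.0005 -0.0038]
```

Emit:
jog_arm:
  series:
    - [-1,[0.035,-0.002,0],[0,0,-0.004]]
    - [-1,[0.07,-0.005,0],[0,0,-0.004]]
    - [-1,[0.105,-0.007,0],[0,0,-0.004]]
    - [-1,[0.14,-0.009,0],[0,0,-0.004]]
    - [-1,[0.17,-0.011,0],[0,0,-0.004]]
    - [-1,[0.195,-0.013,0],[0,0,-0.004]]
    - [-1,[0.207,-0.0135,0],[0,0,-0.004]]
    - [-1,[0.207,-0.0135,0],[0,0,-0.004]]
    - [-1,[0.207,-0.0135,0],[0,0,-0.004]]

```text
time: 10.22
tool_pos: [0.5366, 0.1603, 0.1095]
tool_rot: [-3.14, -0.001, 1.717]
contact_force: [-0.1, -0.8, -2.6]
opening: 0.0361
```

```bash
python3 go.py 0.5388 0.1603 0.07 1.7156
```

```text
t 10.22 now [0.5366 0.1603 0.1095] [-3.1400e+00 -8.0000e-04  1.7172e+00] F [-0.1 -0.8 -2.6] open 0.0361
shift [-0.0003  0.0022  0.0395] turn [-0.0016 -0.0008  0.0016]
```

Emit:
jog_arm:
  series:
    - [-1,[0,0.002,0.02],[0,0,0]]
    - [-1,[0,0.002,0.04],[0,0,0]]
    - [-1,[0,0.002,0.045],[0,0,0]]
    - [-1,[0,0.002,0.045],[0,0,0]]

```text
time: 10.55
tool_pos: [0.5383, 0.1592, 0.0639]
tool_rot: [-3.138, -0.001, 1.714]
contact_force: [-0.1, 0.2, -1.5]
opening: 0.0358
```

```bash
python3 go.py 0.5388 0.1603 0.035 1.7156; python3 - <<'E'
from h import *
from cell import eyes
d=eyes.read_camera("scene");np.savez("scene2.npz",**d);crop(d["img"],370,150,140,110,5,"s4.png")
E
python3 go.py 0.5388 0.1603 0.035 1.7156
```

```text
t 10.55 now [0.5383 0.1592 0.0639] [-3.1378e+00 -1.0000e-03  1.7141e+00] F [-0.1  0.2 -1.5] open 0.0358
shift [0.001  0.0008 0.0289] turn [-0.0038 -0.001  -0.0015]
t 10.6 now [0.5392 0.1596 0.0653] [-3.1404e+00 -1.1000e-03  1.7143e+00] F [ 0.4 -0.1 -2.6] open 0.0359
shift [ 0.0008 -0.0002  0.0303] turn [-0.0012 -0.0011 -0.0013]
```

View pics/s4.png

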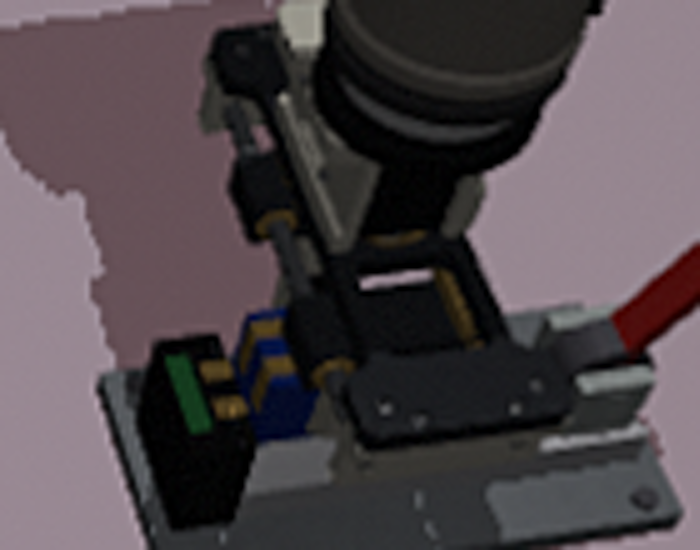

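Pack hovers over the channel with its contacts facing the terminal. Lowering.

Emit:
jog_arm:
  series:
    - [-1,[0.001,0,0.008],[0,0,0]]
    - [-1,[0.001,0,0.016],[0,0,0]]
    - [-1,[0.001,0,0.022],[0,0,0]]
    - [-1,[0.001,0,0.025],[0,0,0]]
    - [-1,[0.001,0,0.027],[0,0,0]]
    - [-1,[0.001,0,0.027],[0,0,0]]

```text
time: 11.1
tool_pos: [0.539, 0.1618, 0.0386]
tool_rot: [3.141, -0.001, 1.716]
contact_force: [-1.2, -0.2, -2.8]
opening: 0.0364
```

Emit:
jog_arm:
  series:
    - [-1,[0,0,0.001],[0,0,0]]
    - [-1,[0,0,0.002],[0,0,0]]
    - [-1,[0,0,0.003],[0,0,0]]
    - [-1,[0,0,0.0035],[0,0,0]]
    - [-1,[0,0,0.0035],[0,0,0]]

```text
time: 11.52
tool_pos: [0.5392, 0.1618, 0.0355]
tool_rot: [3.141, -0.001, 1.716]
contact_force: [-1.3, -0.1, -2.3]
opening: 0.0356
```

Emit:
jog_arm:
  series:
    - [-1,[0,0,0.0005],[0,0,0]]
    - [-1,[0,0,0.001],[0,0,0]]
    - [-1,[0,0,0.001],[0,0,0]]

```text
time: 11.77
tool_pos: [0.5393, 0.1618, 0.0347]
tool_rot: [3.14, -0.001, 1.716]
contact_force: [0.1, -0.1, -0.3]
opening: 0.0361
```

Force drops to about zero at exactly the expected height, 0.0347, so the pack is on the bed. Releasing and rising.

Emit:
jog_arm:
  series:
    - [0.9,[0,0,0],[0,0,0]]
    - [0.9,[0,0,0],[0,0,0]]
    - [0.9,[0,0,0],[0,0,0]]
    - [0.9,[0,0,0],[0,0,0]]
    - [0.9,[0,0,-0.02],[0,0,0]]
    - [0.9,[0,0,-0.05],[0,0,0]]
    - [0.9,[0,0,-0.08],[0,0,0]]
    - [0.9,[-0.02,0,-0.11],[0,0,0]]
    - [0.9,[-0.05,0,-0.14],[0,0,0]]
    - [0.9,[-0.09,0,-0.15],[0,0,0]]
    - [0.9,[-0.12,0,-0.15],[0,0,0]]
    - [0.9,[-0.12,0,-0.15],[0,0,0]]

```text
time: 12.77
tool_pos: [0.5578, 0.0379, 0.1856]
tool_rot: [3.138, 0.001, 1.712]
contact_force: [-0.2, 0.9, 0.3]
opening: 0.0871
```

```bash
python3 - <<'E'
from h import *
from cell import eyes
d=eyes.read_camera("scene");np.savez("scene3.npz",**d);crop(d["img"],385,185,140,90,5,"s5.png")
d=eyes.read_camera("top");np.savez("top3.npz",**d);crop(d["img"],130,212,130,75,6,"t5.png")
E
```

```text
(no output)
```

View pics/s5.png

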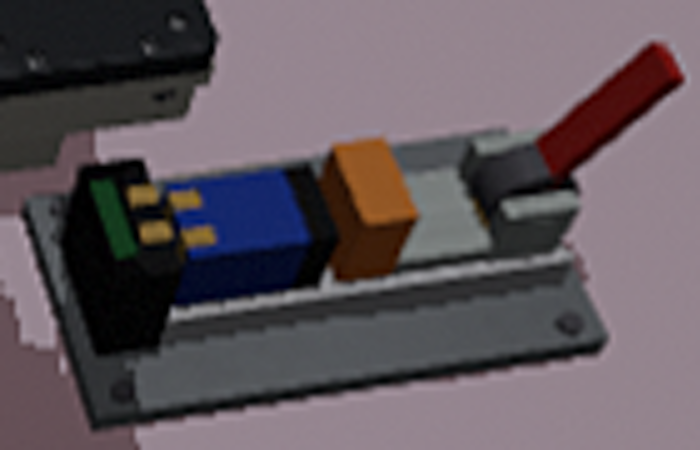

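View pics/t5.png

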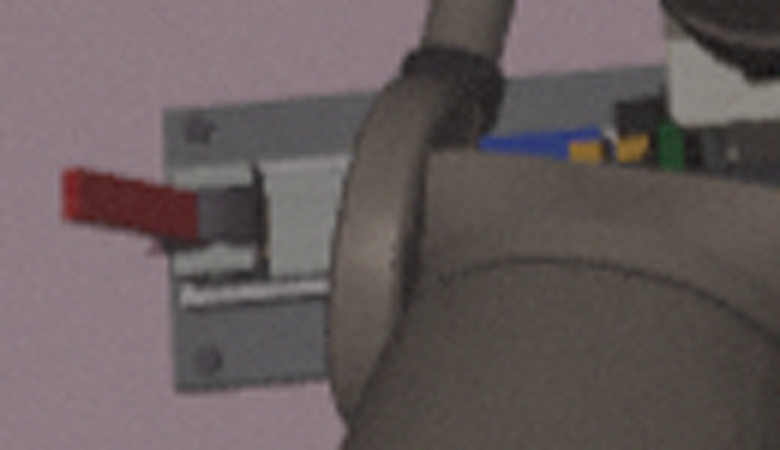

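Pack is upright between the lips with its contacts at the terminal and a gap to the stop. Next I'll pinch the orange jaw by its sides.

```bash
python3 go.py 0.5313 0.2121 0.12 1.7156
```

```text
t 12.87 now [0.5564 0.042  0.1843] [ 3.1408e+00 -1.7000e-03  1.7132e+00] F [ 0.4  0.7 -0.2] open 0.0874
shift [ 0.1719 -0.0008  0.0646] turn [ 0.0008 -0.0017 -0.0024]
```

Emit:
jog_arm:
  series:
    - [1,[0.035,0,0.01],[0,0,0]]
    - [1,[0.07,0,0.02],[0,0,0]]
    - [1,[0.105,0,0.035],[0,0,0]]
    - [1,[0.14,0,0.05],[0,0,0]]
    - [1,[0.165,0,0.06],[0,0,0]]
    - [1,[0.172,-0.001,0.065],[0,0,0]]
    - [1,[0.172,-0.001,0.065],[0,0,0]]
    - [1,[0.172,-0.001,0.065],[0,0,0]]
    - [1,[0.172,-0.001,0.065],[0,0,0]]

```text
time: 13.62
tool_pos: [0.5311, 0.2124, 0.1201]
tool_rot: [3.14, -0.001, 1.716]
contact_force: [-0.3, -0.7, 0.5]
opening: 0.0918
```

```bash
python3 go.py 0.5313 0.2121 0.041 1.7156
```

```text
t 13.62 now [0.5311 0.2124 0.1201] [ 3.1400e+00 -1.1000e-03  1.7156e+00] F [-0.3 -0.7  0.5] open 0.0918
shift [-0.0004  0.0001  0.0791] turn [ 0.0016 -0.0011 -0.    ]
```

Emit:
jog_arm:
  series:
    - [1,[0,0,0.03],[0,0,0]]
    - [1,[0,0,0.055],[0,0,0]]
    - [1,[0,0,0.072],[0,0,0]]
    - [1,[0,0,0.079],[0,0,0]]
    - [1,[0,0,0.079],[0,0,0]]
    - [-1,[0,0,0.079],[0,0,0]]
    - [-1,[0,0,0.079],[0,0,0]]
    - [-1,[0,0,0.079],[0,0,0]]
    - [-1,[0,0,0.079],[0,0,0]]
    - [-1,[0,0,0.079],[0,0,0]]
    - [-1,[0,0,0.079],[0,0,0]]
    - [-1,[0,0,0.079],[0,0,0]]
  squeeze: 30

```text
time: 14.62
tool_pos: [0.5308, 0.2132, 0.0408]
tool_rot: [3.14, -0.001, 1.716]
contact_force: [0.6, -0.9, -1.1]
opening: 0.0499
```

```bash
python3 go.py 0.5313 0.2121 0.041 1.7156
```

```text
t 14.62 now [0.5308 0.2132 0.0408] [ 3.1403e+00 -1.4000e-03  1.7160e+00] F [ 0.6 -0.9 -1.1] open 0.0499
shift [-0.0012  0.0003 -0.0002] turn [ 0.0013 -0.0014  0.0004]
```

Fingers still closing; holding a few rows more.

Emit:
jog_arm:
  series:
    - [-1,[0,0,0],[0,0,0]]
    - [-1,[0,0,0],[0,0,0]]
    - [-1,[0,0,0],[0,0,0]]
    - [-1,[0,0,0],[0,0,0]]
    - [-1,[0,0,0],[0,0,0]]

```text
time: 15.03
tool_pos: [0.5296, 0.213, 0.0405]
tool_rot: [-3.14, -0.001, 1.716]
contact_force: [-5.7, -1.4, 3.8]
opening: 0.0398
```

Emit:
jog_arm:
  series:
    - [-1,[-0.002,-0.0007,0],[0,0,0]]
    - [-1,[-0.004,-0.0007,0],[0,0,0]]
    - [-1,[-0.006,-0.0007,0],[0,0,0]]
    - [-1,[-0.008,-0.0007,0],[0,0,0]]
    - [-1,[-0.01,-0.0007,0],[0,0,0]]
    - [-1,[-0.012,-0.0007,0],[0,0,0]]
    - [-1,[-0.012,-0.0007,0],[0,0,0]]

```text
time: 15.62
tool_pos: [0.5313, 0.2019, 0.0405]
tool_rot: [3.141, -0.003, 1.716]
contact_force: [-3.0, 4.4, 3.0]
opening: 0.0399
```

Moved 11 mm with about 5 N of drag. Continuing gently.

Emit:
jog_arm:
  series:
    - [-1,[-0.001,0,0],[0,0,0]]
    - [-1,[-0.002,0,0],[0,0,0]]
    - [-1,[-0.003,0,0],[0,0,0]]
    - [-1,[-0.003,0,0],[0,0,0]]

```text
time: 15.95
tool_pos: [0.5317, 0.1992, 0.0405]
tool_rot: [3.141, -0.003, 1.716]
contact_force: [-2.7, 4.5, 1.8]
opening: 0.0399
```

Emit:
jog_arm:
  series:
    - [-1,[-0.0005,0,0],[0,0,0]]
    - [-1,[-0.001,0,0],[0,0,0]]
    - [-1,[-0.0015,0,0],[0,0,0]]
    - [-1,[-0.0015,0,0],[0,0,0]]

```text
time: 16.28
tool_pos: [0.5319, 0.1978, 0.0405]
tool_rot: [3.141, -0.003, 1.716]
contact_force: [-3.1, 5.1, 2.2]
opening: 0.0397
```

Emit:
jog_arm:
  series:
    - [-1,[-0.0005,0,0],[0,0,0]]
    - [-1,[-0.001,0,0],[0,0,0]]
    - [-1,[-0.0015,0,0],[0,0,0]]
    - [-1,[-0.0015,0,0],[0,0,0]]

```text
time: 16.62
tool_pos: [0.532, 0.1976, 0.0405]
tool_rot: [3.141, -0.005, 1.716]
contact_force: [-3.8, 10.0, 1.8]
opening: 0.0397
```

The stop has stalled at 10 N after 15.6 mm, putting it near 0.0195. One more small press, then I'll release.

Emit:
jog_arm:
  series:
    - [-1,[-0.001,0,0],[0,0,0]]
    - [-1,[-0.001,0,0],[0,0,0]]
    - [-1,[-0.001,0,0],[0,0,0]]

```text
time: 16.87
tool_pos: [0.532, 0.1975, 0.0405]
tool_rot: [3.141, -0.006, 1.716]
contact_force: [-3.6, 15.3, 1.3]
opening: 0.0403
```

Emit:
jog_arm:
  series:
    - [-1,[0.001,0,0],[0,0,0]]
    - [0.9,[0.001,0,0],[0,0,0]]
    - [0.9,[0.001,0,0],[0,0,0]]
    - [0.9,[0.001,0,0],[0,0,0]]
    - [0.9,[0.001,0,0],[0,0,0]]
    - [0.9,[0.001,0,-0.02],[0,0,0]]
    - [0.9,[0.001,0,-0.05],[0,0,0]]
    - [0.9,[0.001,0,-0.09],[0,0,0]]
    - [0.9,[0.001,0,-0.12],[0,0,0]]
    - [0.9,[-0.03,0,-0.13],[0,0,0]]
    - [0.9,[-0.03,0,-0.13],[0,0,0]]

```text
time: 17.78
tool_pos: [0.5396, 0.1613, 0.1742]
tool_rot: [3.133, 0.001, 1.714]
contact_force: [0.5, -0.6, 0.8]
opening: 0.0868
```

```bash
python3 - <<'E'
from h import *
from cell import eyes,status
s=status.observe();print(s["time"],s["tool_pos"],s["opening"])
d=eyes.read_camera("scene");np.savez("scene4.npz",**d);crop(d["img"],385,185,140,90,5,"s6.png")
d=eyes.read_camera("top");np.savez("top4.npz",**d);crop(d["img"],130,212,130,75,6,"t6.png")
E
```

```text
17.7833 [0.53964727 0.1613319  0.1741732 ] 0.08678541627102351
```

View pics/s6.png

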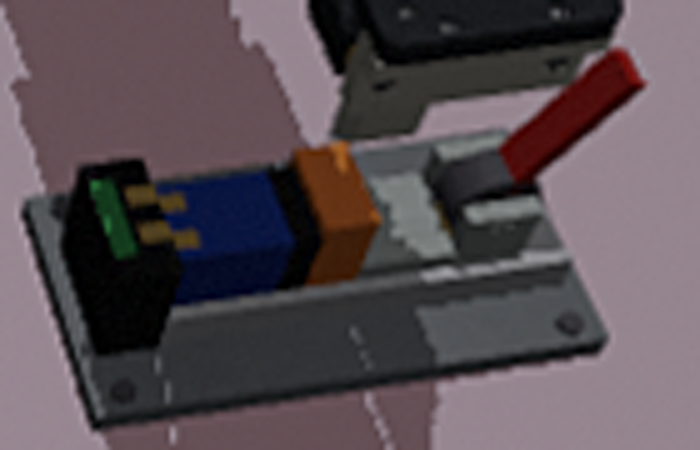

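View pics/t6.png

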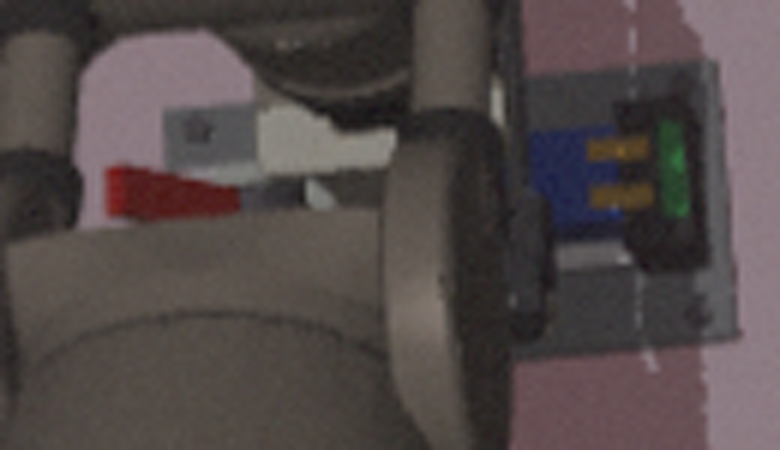

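```bash
python3 - <<'E'
from h import *
C=np.array([.5354,.1839,.1448])
def W(m):
    c,q=np.cos(C[2]),np.sin(C[2]);m=np.array(m)/1000;return [C[0]+c*m[0]-q*m[1],C[1]+q*m[0]+c*m[1],m[2]]
d=np.load("scene4.npz")
for a in np.arange(.15,.7,.05):
    P=[]
    for x,t in((9,4),(-9,4),(9,-4),(-9,-4)):
        y=77.5+80*np.sin(a)+t*np.cos(a);z=50+80*np.cos(a)-t*np.sin(a)
        P.append(((proj(d,W((x,y,z)))-[385,185]+.5)*5-.5).round().astype(int).tolist())
    print(round(a,2),P)
for y,z in((101,123),(157.5,50)):print(W((0,y,z)))
E
```

```text
0.15 [[596, 84], [577, 47], [577, 85], [558, 48]]
0.2 [[605, 84], [586, 48], [586, 84], [568, 48]]
0.25 [[614, 85], [595, 48], [596, 84], [577, 47]]
0.3 [[622, 86], [603, 49], [605, 84], [586, 48]]
0.35 [[630, 87], [611, 50], [614, 85], [595, 48]]
0.4 [[638, 88], [619, 52], [622, 86], [603, 49]]
0.45 [[645, 90], [626, 54], [630, 87], [611, 50]]
0.5 [[652, 92], [633, 56], [638, 88], [619, 52]]
0.55 [[659, 95], [639, 58], [645, 90], [626, 54]]
0.6 [[665, 97], [645, 61], [652, 92], [633, 56]]
0.65 [[670, 100], [651, 64], [659, 95], [639, 58]]
[np.float64(0.5208262529102768), np.float64(0.2838430132413706), np.float64(0.123)]
[np.float64(0.5126736122115704), np.float64(0.3397517285694641), np.float64(0.05)]
```

Pack is against the terminal and the stop against the pack's cap. The lever end near crop (632,70) puts the lever at about 0.28 rad. Closing the fingers and moving in front of it.

```bash
python3 - <<'E'
import numpy as np
from go import delta
C=np.array([.5354,.1839,.1448]);y=.065
delta([C[0]-np.sin(C[2])*y,C[1]+np.cos(C[2])*y,.110],1.7156)
E
```

```text
t 17.88 now [0.5374 0.1634 0.1709] [ 3.1396e+00 -1.4000e-03  1.7136e+00] F [ 0.2 -0.2 -0.9] open 0.0869
shift [0.0855 0.0007 0.061 ] turn [ 0.002  -0.0014 -0.002 ]
```

Emit:
jog_arm:
  series:
    - [-1,[0.03,0,0],[0,0,0]]
    - [-1,[0.06,0,0],[0,0,0]]
    - [-1,[0.0855,0.001,0.02],[0,0,-0.002]]
    - [-1,[0.0855,0.001,0.04],[0,0,-0.002]]
    - [-1,[0.0855,0.001,0.061],[0,0,-0.002]]
    - [-1,[0.0855,0.001,0.061],[0,0,-0.002]]
    - [-1,[0.0855,0.001,0.061],[0,0,-0.002]]
    - [-1,[0.0855,0.001,0.061],[0,0,-0.002]]
    - [-1,[0.0855,0.001,0.061],[0,0,-0.002]]
    - [-1,[0.0855,0.001,0.061],[0,0,-0.002]]
    - [-1,[0.0855,0.001,0.061],[0,0,-0.002]]
    - [-1,[0.0855,0.001,0.061],[0,0,-0.002]]

```text
time: 18.88
tool_pos: [0.5261, 0.2491, 0.1103]
tool_rot: [3.14, -0.002, 1.718]
contact_force: [-0.1, -0.2, -1.0]
opening: 0.0119
```

```bash
python3 - <<'E'
import numpy as np
from go import delta
C=np.array([.5354,.1839,.1448]);y=.065
delta([C[0]-np.sin(C[2])*y,C[1]+np.cos(C[2])*y,.110],1.7156)
from h import *
from cell import eyes
d=eyes.read_camera("scene");crop(d["img"],385,125,150,140,4,"s7.png")
E
```

```text
t 18.88 now [0.5261 0.2491 0.1103] [ 3.1395e+00 -1.5000e-03  1.7175e+00] F [-0.1 -0.2 -1. ] open 0.0119
shift [-0.0009 -0.0002  0.0003] turn [ 0.0021 -0.0015  0.0019]
```

View pics/s7.png

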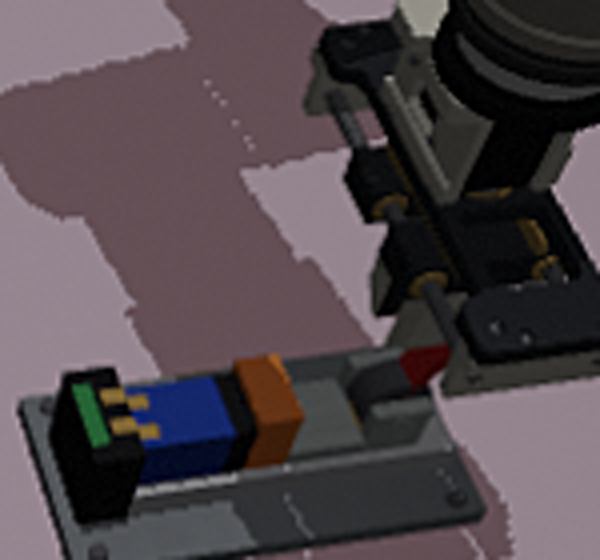

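The lever is just ahead of the shut fingers, red at crop (425,365). Pushing along its arc.

Emit:
jog_arm:
  series:
    - [-1,[0,0,0],[0,0,0]]
    - [-1,[0.012,0,0.002],[0,0,0]]
    - [-1,[0.023,0,0.004],[0,0,0]]
    - [-1,[0.028,0,0.006],[0,0,0]]
    - [-1,[0.032,0,0.008],[0,0,0]]
    - [-1,[0.037,0,0.012],[0,0,0]]
    - [-1,[0.042,0,0.015],[0,0,0]]
    - [-1,[0.046,0,0.02],[0,0,0]]
    - [-1,[0.05,0,0.024],[0,0,0]]
    - [-1,[0.053,0,0.029],[0,0,0]]
    - [-1,[0.056,0,0.034],[0,0,0]]
    - [-1,[0.056,0,0.034],[0,0,0]]

```text
time: 19.93
tool_pos: [0.5174, 0.305, 0.0751]
tool_rot: [3.141, -0.001, 1.718]
contact_force: [1.2, 0.6, 2.7]
opening: 0.0005
```

```bash
python3 - <<'E'
import numpy as np
from go import delta
C=np.array([.5354,.1839,.1448]);y=.1265
delta([C[0]-np.sin(C[2])*y,C[1]+np.cos(C[2])*y,.053],1.7156)
from h import *
from cell import eyes
d=eyes.read_camera("scene");crop(d["img"],385,125,150,140,4,"s8.png")
E
```

```text
t 19.93 now [0.5174 0.305  0.0751] [ 3.1410e+00 -1.3000e-03  1.7179e+00] F [1.2 0.6 2.7] open 0.0005
shift [0.004  0.0004 0.0221] turn [ 0.0006 -0.0013  0.0023]
```

View pics/s8.png

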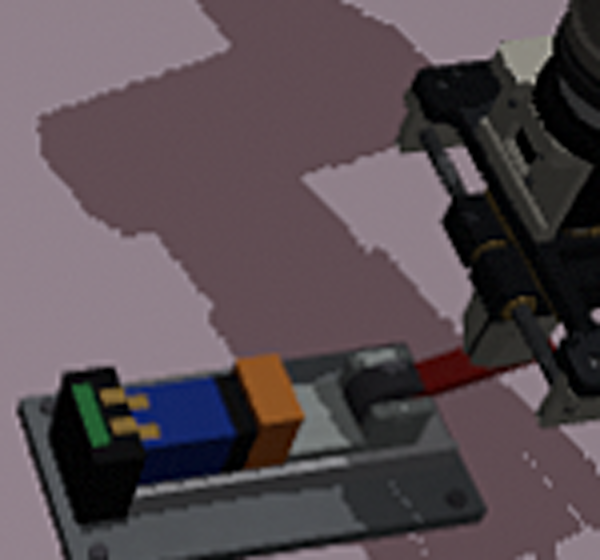

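Lever is well over and going down, with the fingers on top of it. Pressing to level.

Emit:
jog_arm:
  series:
    - [-1,[0.002,0,0.005],[0,0,0]]
    - [-1,[0.003,0,0.009],[0,0,0]]
    - [-1,[0.004,0,0.013],[0,0,0]]
    - [-1,[0.004,0,0.017],[0,0,0]]
    - [-1,[0.004,0,0.02],[0,0,0]]
    - [-1,[0.004,0,0.022],[0,0,0]]
    - [-1,[0.004,0,0.022],[0,0,0]]

```text
time: 20.57
tool_pos: [0.5171, 0.3099, 0.0544]
tool_rot: [3.139, -0.003, 1.718]
contact_force: [-1.8, 3.9, 6.8]
opening: 0.0007
```

Emit:
jog_arm:
  series:
    - [-1,[0,0,0.001],[0,0,0]]
    - [-1,[0,0,0.0015],[0,0,0]]
    - [-1,[0,0,0.0015],[0,0,0]]

```text
time: 20.82
tool_pos: [0.5172, 0.31, 0.0541]
tool_rot: [3.139, -0.004, 1.718]
contact_force: [-4.7, 2.0, 15.1]
opening: 0.0001
```

Emit:
jog_arm:
  series:
    - [-1,[0,0,-0.03],[0,0,0]]
    - [-1,[0,0,-0.06],[0,0,0]]
    - [-1,[0,0,-0.1],[0,0,0]]
    - [-1,[0,-0.03,-0.13],[0,0,0]]
    - [-1,[0,-0.07,-0.15],[0,0,0]]
    - [-1,[0,-0.1,-0.15],[0,0,0]]
    - [-1,[0,-0.12,-0.15],[0,0,0]]
    - [-1,[0,-0.12,-0.15],[0,0,0]]

```text
time: 21.48
tool_pos: [0.3943, 0.2905, 0.2024]
tool_rot: [-3.14, -0.002, 1.719]
contact_force: [-0.4, 0.4, 0.3]
opening: 0.0002
```

```bash
python3 - <<'E'
from h import *
from cell import eyes
d=eyes.read_camera("scene");np.savez("scene5.npz",**d);crop(d["img"],385,185,140,90,5,"s9.png");cv2.imwrite("pics/s9f.png",d["img"][:,:,::-1])
d=eyes.read_camera("top");np.savez("top5.npz",**d);crop(d["img"],130,212,130,75,6,"t9.png")
E
```

```text
(no output)
```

View pics/s9.png

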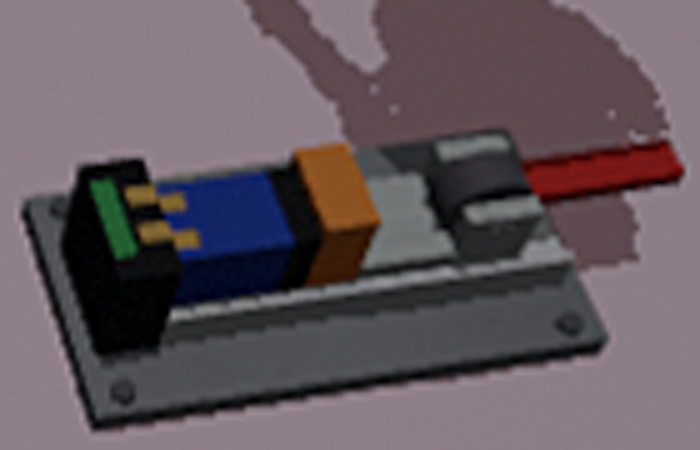

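View pics/t9.png

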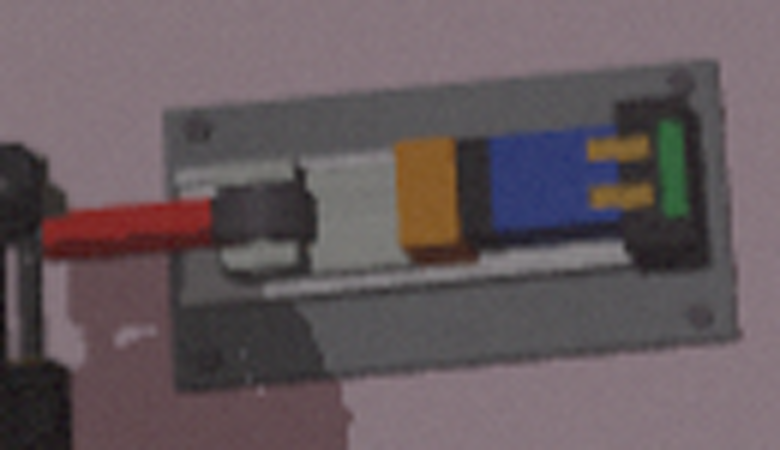

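View pics/s9f.png

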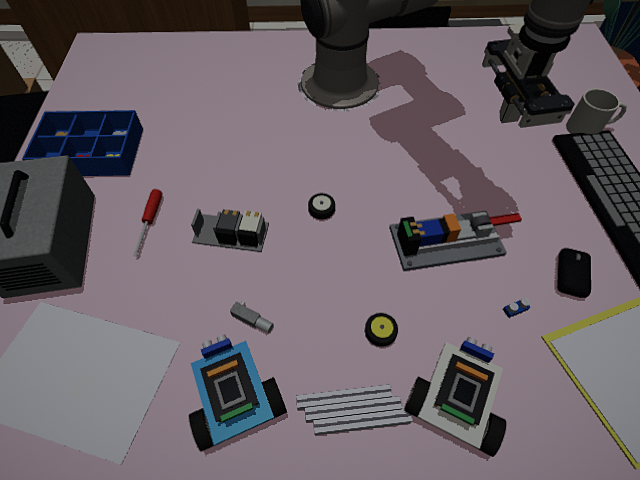

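Lever lies level, the pack is snug and the other items are in place. A quick numeric check before handing in.

```bash
cat > f5.py <<'E'
import fit as F
from h import *
s=np.load("scene5.npz");t=np.load("top5.npz");F.O['s']=(s,385,185,5);F.O['t']=(t,130,212,6);C=F.C
print("FINAL")
def rel(S): c,q=np.cos(C[2]),np.sin(C[2]);d=S[:2]-C[:2];print("in cradle mm",1000*(c*d[0]+q*d[1]),1000*(-q*d[0]+c*d[1]))
rel(F.fit([('t',(396,142),(20,11,70)),('t',(455,138),(20,-11,70)),('t',(460,246),(-20,-11,70)),('t',(400,250),(-20,11,70)),('s',(294,150),(-20,-11,70)),('s',(346,144),(-20,11,70)),('s',(379,218),(20,11,70)),('s',(324,228),(20,-11,70))],[.53,.2,.14]))
# lever tip top edge
for a in (1.25,1.4,1.5,1.57):
    P=[]
    for x in(9,-9):
        y=77.5+80*np.sin(a)-4*np.cos(a);z=50+80*np.cos(a)+4*np.sin(a)
        c,q=np.cos(C[2]),np.sin(C[2]);P.append(((proj(s,[C[0]+c*x/1e3-q*y/1e3,C[1]+q*x/1e3+c*y/1e3,z/1e3])-[385,185]+.5)*5).round().tolist())
    print("lever",a-.15,P)
E
python3 f5.py | sed -n '/FINAL/,$p'
```

```text
FINAL
[0.5327 0.1951 0.1353] 
 [[0.2, 0.3], [0.2, 0.2], [0.1, -0.2], [0.2, -0.1], [-0.0, -0.4], [0.2, -0.5], [0.2, 0.7], [0.3, 0.2]]
in cradle mm -1.091288748089754 11.469033444118057
lever 1.1 [[696.0, 144.0], [677.0, 109.0]]
lever 1.25 [[693.0, 161.0], [675.0, 125.0]]
lever 1.35 [[689.0, 172.0], [671.0, 137.0]]
lever 1.4200000000000002 [[685.0, 180.0], [667.0, 145.0]]
```

```bash
python3 -c "
from cell import job;print(job.hand_in())"
```

```text
the job is handed in; nothing more can be done
None
```

The blue pack is locked in the test cradle, and I handed the job in at about 21.6 s of the 62 s allowed. The hand-in reports no verdict.

**What I did:** I took the pack from the rack by its ends, set it on the table and took it again by its sides. I then placed it in the channel with its contacts towards the terminal block. I pinched the orange stop and slid it up until it stalled, pressing to about 15 N, then pushed the red lever down along its arc.

**Last checks:**
- **Stop:** the camera fit puts it at about 0.0195, a gap of about 60.5 mm. The arm's travel of 15.6 mm agrees.
- **Pack:** it stands upright between the lips with its cap against the stop, so the contact end should be within about 0.5 mm of the terminal.
- **Lever:** it lies level, at about 1.42 rad by the position of its tip.
- **Surroundings:** by eye in the last scene picture, the other packs and loose parts are where they started and the gripper is clear of everything.
- **Disagreement:** the only one was small; the stop's fitted angle and sideways offset differed from the cradle's by about 0.01 rad and 1 mm, within measuring error.

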